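# Turn the dried tote round and lock it on top of its twin

## Robot

A 7-joint arm with a two-finger parallel gripper is mounted at the origin on a cart in front of the work surface, level with it; the furniture and walls round the work are solid. World frame = base frame: x ahead of the robot, y to its left, z up, the work surface at z = 0. Lengths are in mm, angles in rad, forces in N, time in s.
With the tool pointing down it reaches from about 350 to 900 mm from the base axis. Payload 19.9 kg.
Tool frame: the origin (TCP) lies midway between the tips of the shut fingers; the grasp point (between the pads) lies 19 mm behind it; z points along the fingers, y is the line along which they close (so a half turn about z gives the same grasp; the last joint's range is limited). The gripper opens to 94 mm and grips with 3 to 60 N. Pads are 16 mm wide; open, the fingers measure 119 mm over their backs; the gripper's body (75 mm by 177 mm) begins 78 mm behind the grasp point.
Start: joints at [-1.391, 0.417, -0.01, 1.614, 0.005, 1.111, -0.053], TCP at [137.482, 609.67, 205.425] pointing down, gripper open.
Joint ranges: [-2.81, 2.81], [-0.39, 2.02], [-1.27, 1.25], [0.06, 2.57], [-1.19, 4.33], [0.19, 2], [-2.82, 2.82]. Speed limits (rad/s): [1.89, 1.89, 2.39, 2.39, 3.01, 3.01, 3.01].

## Interface

Orientations are given as a unit quaternion [w, x, y, z].
In Python, from bench import r, viewer, order gives the robot as it stands.
- The arm moves only by the tool play_rows, never from a script. Its arguments are lists of equal length, an entry for each row: "grip": the opening, from 0 (shut) to 1 (fully open); "slide": the shift along the tool's x, y, z in m, a list of three; "rot": the turn, a rotation vector about the tool's x, y, z in degrees, a list of three. In form: {"grip": [grip, ...], "slide": [[x, y, z], ...], "rot": [[rx, ry, rz], ...]}. A call has 1 to 12 rows; each row is the pose to reach, as a shift and turn from the pose commanded when the call began, along the tool's axes at that moment; what a row does not reach only later rows make up. A row lasts 1/8 s, in which the tool goes at most 62.5 mm and 10.7 degrees, less where a joint would pass 70% of its speed; a pose out of reach is approached as far as the arm can. A call with a gripper value outside its range is refused whole. The fingers move at their own pace and stop on an object; "newtons" is the grip in N (left out, the last holds). Time passes only in rows, so rows that repeat a pose let the fingers close. It gives the time, the measured TCP pose, the force, the opening and the grip force at its end, in the units of the state.
- r.observe(): the state, without advancing time (a new reading comes with each control period).
- viewer.get_image(name): name is "side" or "top"; returns a dict with "img" (400x640x3 uint8, red, green, blue), "fx", "fy", "cx", "cy" (pixels), "dist" ([k1, k2, p1, p2, k3] as OpenCV has them; the pictures are not rectified), "extrinsics" (4x4, takes a point from world to camera coordinates). Camera axes: x right, y up, looking along -z (the intrinsics and any distortion apply to the point x, -y, -z); pixel columns grow to the right and rows downward; lengths in mm; the calibration is good to about 2 mm. A picture is of the moment at which its call begins. There is no depth.
- order.job_done(): hands the job in; it is judged then, once.
Trained networks look in a picture, given as the dict that the camera call returned (one of the last four; its "shot" number tells which), for a name from the list of things; names that differ only in an ending like _2 or _b are one class to them, and where a whole thing is asked for, a point or a joint stands for the part that bears it (a point fixed in the world has none). Each returns a list of dicts, best first, with "p" (0 to 1); they miss things now and then, are a little off and sometimes report something else, mostly with a low value. They report only what shows in the picture. A call takes as long as a camera call.
- viewer.trace(picture, query): "mask" (400x640 bool, what is visible of it) and "rect" ([centre column, centre row, width, height] as shares, 0 to 1, of the picture: columns of its width, rows of its height, round what is visible of it).
- viewer.pinpoint(picture, query): "location" ([column, row] as shares, 0 to 1, of the picture: columns of its width, rows of its height: a listed point, or the origin of a listed thing).
The state is a dict: "clock": time; "joint_pos": joint angles; "qd": joint speeds; "tau": joint torques, N m; "eef_pos": TCP position; "ee_rot": TCP orientation; "wrist_force": force on the tool from outside, world axes, zero at the start; "ft_torque": the same for the moment, N m; "width": finger opening in mm; "grasp_force": force on a finger pad.
Only numpy, scipy, OpenCV 4.12 (cv2) and the standard library are available. Lean on these libraries where they do the work, as an engineer would, in place of code of your own. Each camera call takes 0.05 s, during which the arm holds its last target. There are 200 camera calls.

## Task

Take the empty grey tote off the sloping drying stand, turn it end for end and stack it on its twin, so that it stands level on the rim with its tongue slid fully home under the twin's hood, instead of nesting inside. The jar in the lower tote must not be pressed on, and the other small things near by stay where they are. Then let go.

Things in the scene. Friction and masses are not known exactly. Their poses are not given: they have to be found in the camera images.
- tote_center (a point): Loose grey stack-and-nest tote, open top, 0.15 kg: its middle, 25 mm above its underside. x from its front end (-x, with hood) to its rear (+x, with tongue), y across, z up out of the open top. 50 mm high, underside 82 x 47 mm, rim 107 x 63 mm, hood to 59.5 mm high and x = -67 mm; walls 2.5 mm, leaning outward. Starts on the stand, front end low, roughly to the robot's right.
- tote_grip (a point): Middle between the loose tote's two upright grip skirts, 38 mm above its underside; axes of the tote. Grip across y: outer faces of the skirts 63 mm apart, each 60 mm long in x and 24 mm high (26 to 50 mm above the underside). The tote bears a 20 N grip.
- tote_tongue (a point): Tip of the loose tote's tongue, half-way through its thickness: 57.5 mm from the tote's middle along +x, 7 mm above its underside. Tongue 20 mm wide, 4 mm thick, out about 15 mm from the rear wall. Axes of the tote. At the other end two feet of the same height and thickness, 19 to 24 mm either side of the centre line, reach x = -62 mm.
- lower_tote: The twin tote, same shape, screwed to a 4 mm plate on the desk, front end (hood) roughly to the robot's right. Origin in the middle of its underside, axes as the other's (front -x). Rim at z = 50 mm. The same way round the other would drop in and nest, onto the jar; turned 180 degrees its tongue rests on this one's front shelf and its feet on the rear rim, underside at z = 45 mm, 2.5 mm play in y.
- lower_entry (a point): Where the middle of the loose tote's underside belongs when it is set down, turned, before sliding: x = 2.5 mm, z = 45 mm in the lower tote's frame (its axes). Good for 2.5 mm either way in x and y; farther to the front the tongue lands on top of the hood, 10 mm too high.
- lower_home (a point): Where the middle of the loose tote's underside is when locked: x = -7 mm, z = 45 mm in the lower tote's frame (its axes). It gets there by sliding 9.5 mm towards the lower tote's front (-x) from lower_entry, until the tongue meets the hood's end stop (tip then at x = -64.5 mm, y = 0, z = 52 mm). The lower tote does not give way; push with 5 to 10 N.
- lower_hood (a point): Middle of the lower tote's hood opening: x = -61 mm, y = 0, z = 53 mm in the lower tote's frame (its axes). A bar (x = -58 to -64 mm) 6 mm above a shelf that is level with the rim and begins at x = -50 mm, on two posts 25 mm apart; open to the inside, closed at the front by an end stop at x = -64.5 mm.
- stand: Fixed steel drying stand, 125 x 80 mm. Origin on the desk below the middle of its sloping floor (43 mm up), x up the slope, roughly to the robot's left. The floor slopes 32 degrees: the tote lies on it with its middle line through the floor's middle and its open top leaning 32 degrees towards the stand's -x, held by a 3.5 mm lip at the low end, free at both sides.
- stand_plate (a point): Middle of the top edge of the stand's back plate (72 mm wide, 4 mm thick). The plate is square to the sloping floor, 66 mm up-slope from the tote's middle, and reaches 155 mm from the floor, so it leans over the tote and bars the way straight down: come in and leave along the tote's own z axis.
- jar_sample_center (a point): Middle of the small white jar with beige lid, 30 mm across, 36 mm high, that stands in the lower tote (floor 3 mm thick); loose.
- jar_small_center (a point): Middle of a small loose jar 28 mm across, 42 mm high, a bystander on the desk.
- timer_center (a point): Middle of a loose white lab timer standing on edge, 20 x 66 mm, 64 mm high, near the robot, a bystander on the desk.
- vial_center (a point): Middle of a small loose amber vial 32 mm across, 90 mm high, a bystander on the desk.

How it is judged (in metres and radians):
At the end, for the whole second after the job is handed in: The loose tote rests on its twin turned 180 degrees, level within 3.4 and in line within 7 degrees, its tongue on the shelf under the twin's hood, within 3.5 mm of the end stop and 5 mm of the centre line (tip 49 to 55.5 mm above the twin's underside), at rest (x of tote_tongue in the frame of lower_tote between -0.068 and -0.061 m and y of tote_tongue in the frame of lower_tote between -0.005 and 0.005 m and z of tote_tongue in the frame of lower_tote between 0.049 and 0.0555 m and x of tote_center in the frame of lower_tote between -0.012 and -0.002 m and angle between tote_center's own z axis and vertical below 0.06 rad and angle between the x axis of tote_center and the x axis of lower_tote, either way round below 0.12 rad and linear speed of tote below 0.02 m/s); the robot touches nothing.
It fails at once if the tote or the hand presses on the jar in the lower tote (over 3 N) (contact force between any of tote, the fingers and jar_sample above 3 N).
It fails at once if a bystander (small jar, timer, vial) is moved by more than 30 mm (distance of any of jar_small_center, timer_center, vial_center from where it was at the start of the episode above 0.03 m).
It also fails if it takes over 45 s, if anything falls off the work surface, if the arm or the gripper's body presses on something with over 40 N, if the wrist force passes 120 N, or if a joint passes its speed limit or range.

## Working session

There is one attempt and no reset: what is moved stays moved. The work goes in short steps, Python scripts to look and compute and a tool call to move; the robot and the scene stay as the last step left them, time stands still between calls to the robot, and variables do not carry over. Pictures are saved under pics/ and viewed, at most 10 in all, crops included, and the job is handed in when it is done.

Besides the shell and the picture viewer there is one more tool, called after "Call:" by a JSON object that holds its "method" and its "body", one argument or row to a line. play_rows: Moves the arm, as the interface text tells. Its arguments: {"type":"object","properties":{"grip":{"type":"array"},"slide":{"type":"array"},"rot":{"type":"array"},"newtons":{"type":"number"}},"required":["grip","slide","rot"]}

```bash
mkdir -p pics; cat > h.py <<'E'
import numpy as np, cv2
from bench import r, viewer, order
def K(p): return np.array([[p["fx"],0,p["cx"]],[0,p["fy"],p["cy"]],[0,0,1.]])
F=np.diag([1,-1,-1.])
def proj(p,X):
    E=np.array(p["extrinsics"]); R=F@E[:3,:3]; t=F@E[:3,3]
    return cv2.projectPoints(np.atleast_2d(np.array(X,float)),cv2.Rodrigues(R)[0],t,K(p),np.array(p["dist"],float))[0][:,0]
def ray(p,uv):
    E=np.array(p["extrinsics"]); R=F@E[:3,:3]; t=F@E[:3,3]
    n=cv2.undistortPoints(np.array([[uv]],float),K(p),np.array(p["dist"],float))[0,0]
    d=R.T@np.array([n[0],n[1],1]); return -R.T@t, d/np.linalg.norm(d)
def tri(rays):
    A=0;b=0
    for o,d in rays:
        M=np.eye(3)-np.outer(d,d); A=A+M; b=b+M@o
    X=np.linalg.solve(A,b); return X,[np.linalg.norm((np.eye(3)-np.outer(d,d))@(X-o)) for o,d in rays]
def pin(p,q):
    L=viewer.pinpoint(p,q)
    return [(np.array(l["location"])*[640,400],l["p"]) for l in L]
E
python3 - <<'E'
from h import *
P={n:viewer.get_image(n) for n in("side","top")}
for n in P: 
    cv2.imwrite(f"pics/{n}0.png",P[n]["img"][:,:,::-1]); E=np.array(P[n]["extrinsics"]); print(n,"cam at",np.round(-E[:3,:3].T@E[:3,3]),P[n]["fx"],P[n]["dist"])
for q in ["tote_center","tote_grip","tote_tongue","lower_tote","lower_entry","lower_home","lower_hood","stand","stand_plate","jar_sample_center","jar_small_center","timer_center","vial_center"]:
    a={n:pin(P[n],q) for n in P}
    s=q
    for n in P: s+=f" {n}:"+" ".join(f"({u[0]:.1f},{u[1]:.1f};{c:.2f})" for u,c in a[n][:2])
    if all(a.values()):
        X,e=tri([ray(P[n],a[n][0][0]) for n in P]); s+=f" X={np.round(X,1)} e={np.round(e,1)}"
    print(s)
print(r.observe())
E
```

```text
side cam at [ 287. -892.  636.] 403.47954618678153 [-0.04706003  0.          0.          0.          0.        ]
top cam at [ 444. -277.  999.] 370.86704152306083 [0.02988251 0.         0.         0.         0.        ]
tote_center side: top:(280.3,195.9;0.58)
tote_grip side:(320.4,201.5;0.84) top:(279.4,192.0;0.57) X=[ 586.1 -188.6   74.8] e=[1.7 1.7]
tote_tongue side:(316.1,183.5;0.84) top:(277.7,195.7;0.69) X=[ 570.8 -190.7  130.2] e=[0.6 0.6]
lower_tote side:(332.2,295.6;0.81) top:
lower_entry side:(335.9,281.0;0.78) top:(362.2,216.0;0.58) X=[ 533.4 -402.    41.4] e=[0.5 0.5]
lower_home side:(334.9,284.7;0.62) top:(365.3,220.1;0.95) X=[ 524.9 -410.7   42.7] e=[1.9 1.9]
lower_hood side:(323.9,299.8;0.60) (334.4,282.3;0.37) top:(377.6,233.1;0.98) X=[ 490.6 -441.2   46.7] e=[0.6 0.6]
stand side:(316.2,218.0;0.90) top:(273.6,199.3;0.67) X=[ 580.1 -168.9   11.4] e=[2.7 2.7]
stand_plate side:(321.1,152.7;0.58) top:(276.1,184.1;0.76) X=[ 582.1 -193.6  209.3] e=[1.9 1.9]
jar_sample_center side:(334.6,289.3;0.72) top:(363.4,219.4;0.63) X=[ 527.4 -407.8   25.4] e=[1. 1.]
jar_small_center s
[... 373 characters left out ...]
39048816,  0.41740609, -0.01031834,  1.61362928,  0.00470339,
        1.11071318, -0.05300597]), 'qd': array([ 6.11009676e-04, -1.07961446e-03,  8.34605322e-05, -1.29672816e-03,
       -8.93633446e-04, -3.84823253e-04, -1.12196093e-03]), 'tau': array([ 3.05177073e-04, -8.51014709e+01,  6.38179500e-01, -4.26284909e+01,
       -4.87695273e-02,  1.37185273e-02,  2.90926596e-05]), 'eef_pos': array([137.47621036, 609.64971239, 205.40888242]), 'ee_rot': array([ 1.17292133e-05,  1.10669171e-01,  9.93857299e-01, -6.67051916e-05]), 'wrist_force': array([ 0.54091262, -0.20086272,  1.11743345]), 'ft_torque': array([ 0.03469466, -0.01022472, -0.00794367]), 'grasp_force': 0.0, 'width': 94.05340430099646}
```

View pictures.

```bash
python3 - <<'E'
import cv2
a=cv2.imread("pics/side0.png")[110:340,200:450]; b=cv2.imread("pics/top0.png")[110:320,220:440]
cv2.imwrite("pics/a.png",cv2.resize(a,None,fx=2.6,fy=2.6,interpolation=cv2.INTER_CUBIC))
cv2.imwrite("pics/b.png",cv2.resize(b,None,fx=2.8,fy=2.8,interpolation=cv2.INTER_CUBIC))
E
```

```text
(no output)
```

View pics/a.png

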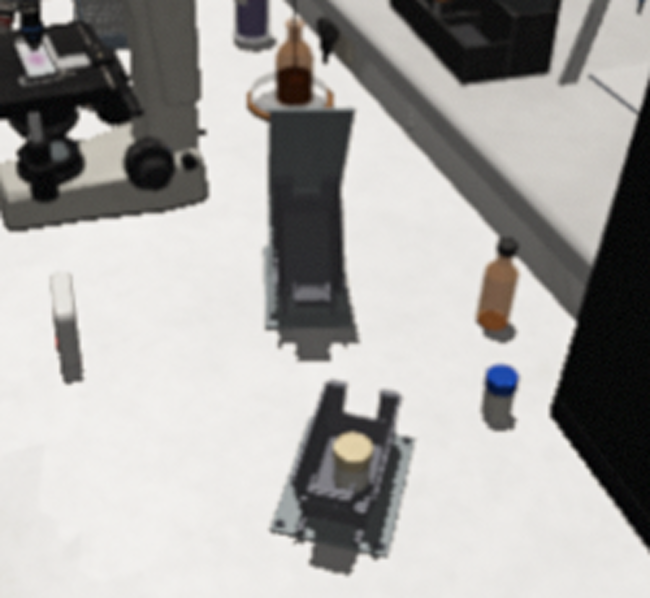

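View pics/b.png

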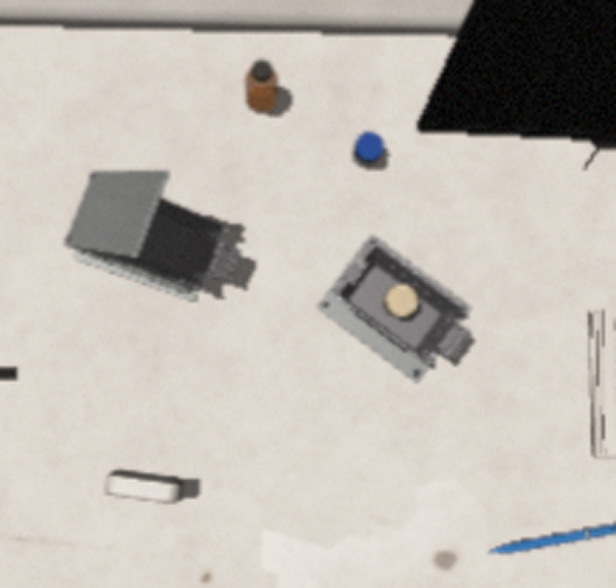

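```bash
python3 - <<'E'
from h import *
P={n:viewer.get_image(n) for n in("side","top")}
def rp(p,uv,z):
    o,d=ray(p,uv); return np.round((o+d*(z-o[2])/d[2])[:2],1)
for q,z in [("lower_tote",4),("lower_entry",49),("lower_home",49),("lower_hood",57),("stand_plate",209.4),("tote_grip",75.2),("tote_center",64.2),("tote_tongue",79.4)]:
    for n in P:
        for u,c in pin(P[n],q)[:2]: print(q,n,round(c,2),rp(P[n],u,z))
A=lambda u,v:(200+u/2.6,110+v/2.6)
B=lambda u,v:(220+u/2.8,110+v/2.8)
print("plate corners top",[rp(P["top"],B(*c),4) for c in[(372,237),(320,305),(418,380),(470,308)]])
print("plate corners side",[rp(P["side"],A(*c),4) for c in[(413,437),(274,528),(386,555)]])
print("back plate top",[rp(P["top"],B(*c),209) for c in[(168,171),(140,254)]],[rp(P["side"],A(*c),209) for c in[(353,110),(271,110)]])
out=[]
for n in P:
    for q in("lower_tote","tote_center","stand"):
        L=viewer.trace(P[n],q)
        for l in L[:2]: print(n,q,round(l["p"],2),l["mask"].sum(),np.round(np.array(l["rect"])*[640,400,640,400],1))
        if L: np.save(f"m_{n}_{q}.npy",L[0]["mask"])
    np.save(f"im_{n}.npy",P[n],allow_pickle=True)
tiles=[]
for n,(x,y,w,h) in {"side":(290,200,110,140),"top":(240,160,165,100)}.items():
    im=P[n]["img"][y:y+h,x:x+w,::-1]
    im=cv2.resize(im,None,fx=4 if n=="side" else 4.8,fy=4 if n=="side" else 4.8,interpolation=cv2.INTER_CUBIC)
    cv2.imwrite(f"pics/z_{n}.png",cv2.convertScaleAbs(im,alpha=1.8))
E
```

```text
lower_tote side 0.84 [ 526.7 -401.8]
lower_tote side 0.61 [639.3 -17.9]
lower_tote top 0.57 [ 531.4 -407.4]
lower_entry side 0.8 [ 534.7 -406.9]
lower_entry side 0.18 [ 353.8 -200.4]
lower_entry top 0.86 [ 527.5 -404.1]
lower_home side 0.71 [ 523.6 -417.9]
lower_home top 0.83 [ 515.2 -415.6]
lower_hood side 0.93 [ 493.1 -451.4]
lower_hood top 0.73 [ 490.9 -446.6]
stand_plate side 0.84 [ 577.9 -193.9]
stand_plate side 0.66 [ 490.2 -399.5]
stand_plate top 0.75 [ 580.4 -193.5]
tote_grip side 0.57 [ 576.5 -194.4]
tote_grip top 0.9 [ 583.4 -188.6]
tote_center side 0.58 [ 584.6 -172.1]
tote_center top 0.72 [ 576.  -186.3]
tote_tongue side 0.57 [ 597.  -129.2]
plate corners top [array([ 595.2, -381.6]), array([ 528.2, -331.8]), array([ 458.2, -426. ]), array([ 527.8, -476.3])]
plate corners side [array([ 597.3, -380.4]), array([ 460.3, -426.4]), array([ 528. , -477.4])]
back plate top [array([ 612.8, -201.7]), array([ 547.6, -182.2])] [array([ 610.8, -201.7]), array([ 546.7, -179.5])]
side lower_tote 0.64 2156 [331.7 291.4  57.   68.4]
side lower_tote 0.25 1401 [318.  190.7  37.4  86.8]
side tote_center 0.85 1287 [317.6 202.4  30.3  53. ]
side stand 0.77 1250 [319.7 192.2  32.   86.5]
top lower_tote 0.94 1398 [361.7 218.5  52.5  49. ]
top tote_center 0.61 693 [287.  198.8  39.1  27.9]
top stand 0.86 1039 [267.8 195.5  52.9  44.4]
```

View pics/z_top.png

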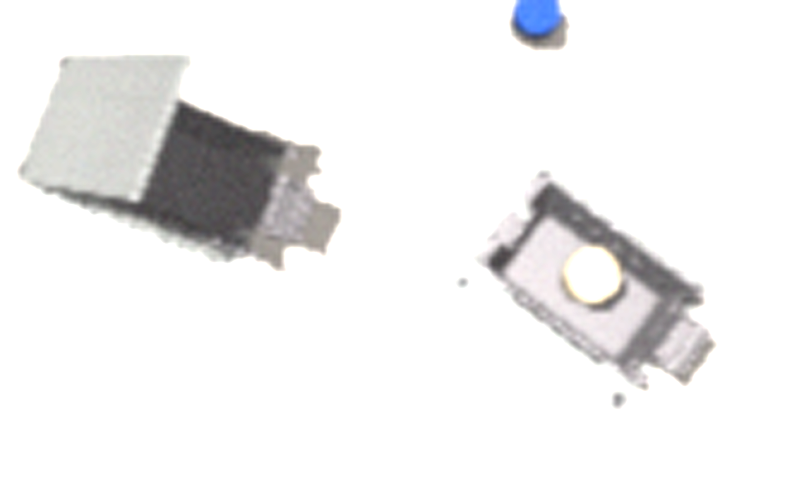

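View pics/z_side.png

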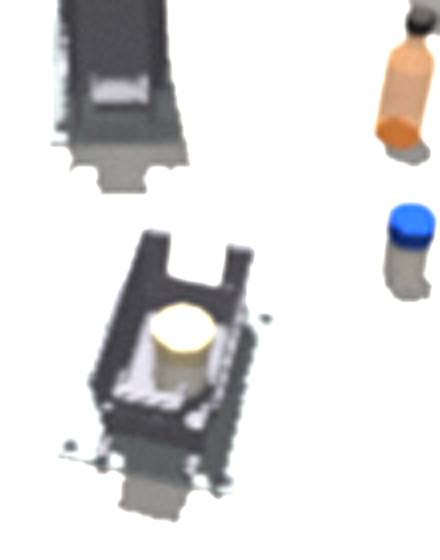

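```bash
cat > model.py <<'E'
from h import *
from scipy.spatial.transform import Rotation as Ro
def box(x0,x1,y0,y1,z): return np.array([[x0,y0,z],[x1,y0,z],[x1,y1,z],[x0,y1,z],[x0,y0,z]],float)
W=[box(-53.5,53.5,-31.5,31.5,50),box(-41,41,-23.5,23.5,0),box(-64,-58,-12.5,12.5,59.5),box(-67,-50,-12.5,12.5,50),box(42.5,57.5,-10,10,7)]
def T(x,y,z,yaw,pitch=0):  # pitch: tilt, rear up
    return Ro.from_euler("ZY",[yaw,-pitch],degrees=True).as_matrix(),np.array([x,y,z],float)
def stand(x,y,yaw): return T(x,y,43,yaw,32)
def draw(img,p,Rt,off,s,parts=W,col=(0,255,0)):
    R,t=Rt
    for L in parts:
        # densify
        uv=proj(p,L@R.T+t); uv=(uv-off+0.5)*s-0.5
        cv2.polylines(img,[np.round(uv*8).astype(int)],False,col,1,cv2.LINE_AA,3)
def overlay(P,items,name,boxes):
    ims=[]
    for n,x,y,w,h,s in boxes:
        im=cv2.convertScaleAbs(P[n]["img"][y:y+h,x:x+w,::-1],alpha=1.5)
        im=cv2.resize(im,None,fx=s,fy=s,interpolation=cv2.INTER_CUBIC)
        for Rt,parts,col in items: draw(im,P[n],Rt,np.array([x,y]),s,parts,col)
        ims.append(im)
    H=max(i.shape[0] for i in ims)
    cv2.imwrite(name,np.hstack([cv2.copyMakeBorder(i,0,H-i.shape[0],0,4,cv2.BORDER_CONSTANT) for i in ims]))
PL=[np.array([[68,-36,155],[68,36,155],[68,36,0],[68,-36,0],[68,-36,155]],float)]
E
python3 - <<'E'
from model import *
P={n:viewer.get_image(n) for n in("side","top")}
lo=T(527.6,-404,4,53.8); st=stand(588.1,-167.6,72)
overlay(P,[(lo,W,(0,255,0)),(st,W,(0,200,255)),(st,PL,(255,100,0)),(T(527.6,-404,4,53.8),[box(-58.5,58.5,-42,42,0)],(0,0,255))],"pics/ov1.png",[("side",295,145,80,185,3.2),("top",240,160,165,85,3.2)])
E
```

```text
(no output)
```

View pics/ov1.png

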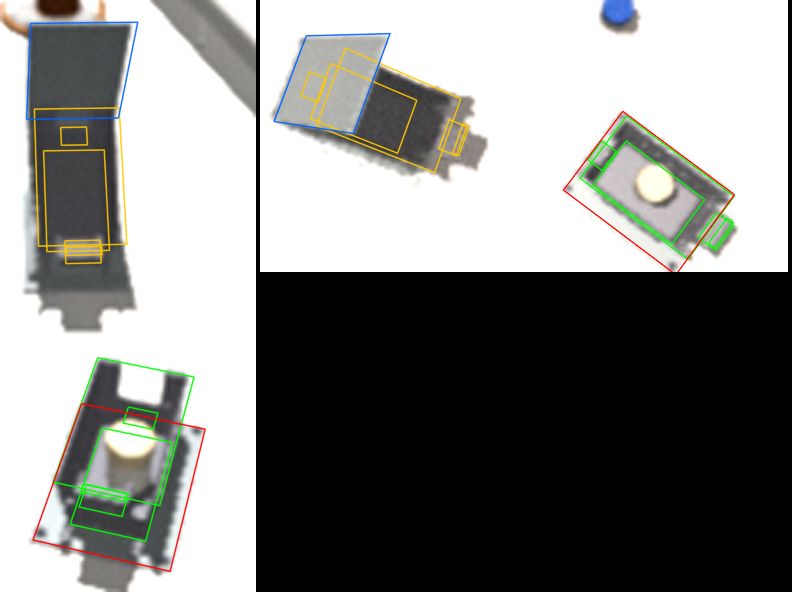

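```bash
python3 - <<'E'
from h import *
a=[cv2.resize(cv2.imread(f"pics/{n}0.png"),(480,300)) for n in("side","top")]
cv2.imwrite("pics/full.png",np.vstack(a))
P={"top":viewer.get_image("top")}
def rp(p,uv,z):
    o,d=ray(p,uv); return np.round((o+d*(z-o[2])/d[2])[:2],1)
for uv,z in [((272,283),32),((345,163),40),((313,140),60),((0,0),0),((0,399),0),((639,0),0),((639,399),0),((380,320),0)]: print(uv,rp(P["top"],uv,z))
E
```

```text
(272, 283) [ 359.8 -173.4]
(345, 163) [ 674.  -356.7]
(313, 140) [ 728.9 -271. ]
(0, 0) [1127.6  610.7]
(0, 399) [ 76.8 478.5]
(639, 0) [ 1179.1 -1205.6]
(639, 399) [   90.8 -1099.4]
(380, 320) [ 267.  -453.7]
```

View pics/full.png

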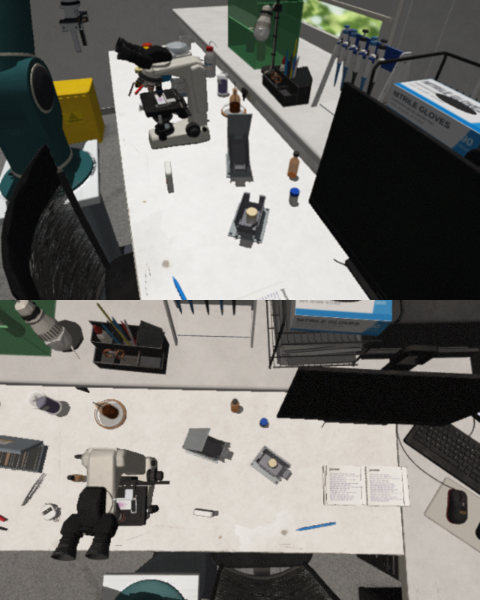

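```bash
cat >> model.py <<'E'
def cur():
    s=r.observe(); q=s["ee_rot"]; return Ro.from_quat([q[1],q[2],q[3],q[0]]),np.array(s["eef_pos"]),s
def rel(p,Rt):
    R0,p0,_=cur(); return np.round(R0.inv().apply(np.array(p)-p0)/1000,4).tolist(), np.round((R0.inv()*Ro.from_matrix(Rt)).as_rotvec(degrees=True),2).tolist()
def toolR(x,z):  # tool axes from x dir and z dir
    return np.column_stack([x,np.cross(z,x),z])
ST=stand(588.1,-167.6,72)
LO=T(527.6,-404,4,53.8)
GR=toolR(ST[0][:,0],-ST[0][:,2])   # tool x = tote x
def down(az): a=np.deg2rad(az); return toolR(np.array([np.cos(a),np.sin(a),0]),np.array([0,0,-1.]))
E
python3 - <<'E'
from model import *
P={n:viewer.get_image(n) for n in("side","top")}
print("monitor corner",tri([ray(P["side"],(413,277)),ray(P["top"],(369,157))]))
print("scope eyepiece top", tri([ray(P["side"],(155,55)),ray(P["top"],(75,335))]))
so=ST[0]@[0,0,200]+ST[1]; print(so, GR)
print("mid",rel((380,60,560),down(0)))
print("so high",rel(so+[0,0,200],GR))
E
```

```text
monitor corner (array([ 699.61631704, -424.90848747,   13.35995189]), [np.float64(1.2833405134462281), np.float64(1.2833405134461462)])
scope eyepiece top (array([294.58876161, 108.39784261, 357.40288056]), [np.float64(8.331492611416465), np.float64(8.33149261141654)])
[ 555.34918834 -268.39663387  212.60961923] [[ 2.62061274e-01  9.51056516e-01  1.63754058e-01]
 [ 8.06541668e-01 -3.09016994e-01  5.03983169e-01]
 [ 5.29919264e-01 -2.77555756e-17 -8.48048096e-01]]
mid ([-0.3575, -0.4829, -0.3545], [0.0, 0.01, 167.29])
so high ([-0.6008, -0.7647, -0.2071], [-26.54, 24.2, 92.55])
```

Call:
{"method": "play_rows", "body": {
  "grip": [1,1,1,1,1,1],
  "slide": [
    [0,0,-0.06],
    [0,0,-0.12],
    [0,0,-0.18],
    [0,0,-0.24],
    [0,0,-0.3],
    [0,0,-0.35]
  ],
  "rot": [
    [0,0,0],
    [0,0,0],
    [0,0,0],
    [0,0,0],
    [0,0,0],
    [0,0,0]
  ]
}}

```text
clock: 3.6
eef_pos: [137.4, 609.3, 558.1]
ee_rot: [0.0, 0.111, 0.994, 0.001]
wrist_force: [0.6, -0.8, 0.3]
width: 93.8
grasp_force: 0.0
```

```bash
python3 - <<'E'
from model import *
print(rel((400,250,560),down(120)),rel((450,50,560),down(95)))
E
```

```text
([-0.3352, -0.2927, -0.0024], [0.08, -0.04, 47.29]) ([-0.428, -0.4768, -0.0027], [0.07, -0.06, 72.29])
```

Call:
{"method": "play_rows", "body": {
  "grip": [1,1,1,1,1,1,1,1,1,1,1,1],
  "slide": [
    [-0.04,-0.035,0],
    [-0.08,-0.07,0],
    [-0.12,-0.105,0],
    [-0.16,-0.14,0],
    [-0.2,-0.175,0],
    [-0.24,-0.21,0],
    [-0.28,-0.245,0],
    [-0.32,-0.28,0],
    [-0.345,-0.325,0],
    [-0.375,-0.375,0],
    [-0.4,-0.425,0],
    [-0.428,-0.477,0]
  ],
  "rot": [
    [0,0,6],
    [0,0,12],
    [0,0,18],
    [0,0,24],
    [0,0,30],
    [0,0,36],
    [0,0,42],
    [0,0,48],
    [0,0,54],
    [0,0,60],
    [0,0,66],
    [0,0,72]
  ]
}}

```text
clock: 5.1
eef_pos: [450.0, 48.4, 555.7]
ee_rot: [-0.0, 0.675, 0.738, 0.0]
wrist_force: [1.1, -0.0, -0.1]
width: 94.2
grasp_force: 0.0
```

```bash
python3 - <<'E'
from model import *
so=ST[0]@[0,0,200]+ST[1]
print(cur()[2]["joint_pos"])
print(rel(so+[0,0,150],GR),rel(so,GR))
E
```

```text
[-0.77808525 -0.03942549  0.58012892  1.39099704  0.02168988  1.78298819
 -0.10429739]
([-0.325, 0.0765, 0.1929], [-6.43, 31.53, 22.52]) ([-0.3251, 0.0764, 0.3429], [-6.43, 31.53, 22.52])
```

Call:
{"method": "play_rows", "body": {
  "grip": [1,1,1,1,1,1,1,1,1,1,1,1],
  "slide": [
    [-0.045,0.011,0.01],
    [-0.09,0.022,0.02],
    [-0.135,0.033,0.04],
    [-0.18,0.044,0.07],
    [-0.23,0.055,0.1],
    [-0.28,0.066,0.14],
    [-0.325,0.0765,0.185],
    [-0.325,0.0765,0.23],
    [-0.325,0.0765,0.275],
    [-0.325,0.0765,0.315],
    [-0.325,0.0765,0.343],
    [-0.325,0.0765,0.343]
  ],
  "rot": [
    [-0.9,4.5,3.2],
    [-1.8,9,6.4],
    [-2.8,13.5,9.6],
    [-3.7,18,12.8],
    [-4.6,22.5,16],
    [-5.5,27,19.2],
    [-6.43,31.53,22.52],
    [-6.43,31.53,22.52],
    [-6.43,31.53,22.52],
    [-6.43,31.53,22.52],
    [-6.43,31.53,22.52],
    [-6.43,31.53,22.52]
  ]
}}

```text
clock: 6.6
eef_pos: [556.0, -265.9, 211.3]
ee_rot: [-0.163, 0.777, 0.566, 0.222]
wrist_force: [0.1, 0.4, 0.9]
width: 93.7
grasp_force: 0.0
```

```bash
python3 - <<'E'
from model import *
print(cur()[2]["joint_pos"])
g=ST[0]@[0,0,19]+ST[1]
print(rel(g,GR))
P={n:viewer.get_image(n) for n in("side","top")}
# check: tool fingers vs projected
R,p,s=cur(); M=R.as_matrix(); h=s["width"]/2
F_=[np.array([[0,sg*h,0],[0,sg*h,-60],[0,sg*(h+12.5),-60],[0,sg*(h+12.5),0],[0,sg*h,0]],float) for sg in(-1,1)]
overlay(P,[(ST,W,(0,200,255)),((M,p),F_,(0,255,0))],"pics/ov2.png",[("side",270,110,110,150,3.6),("top",240,150,110,110,3.6)])
E
```

```text
[ 0.10603833  0.67644586  0.85244976  1.5705345  -0.93324886  1.5581617
  0.85393313]
([-0.0015, 0.0009, 0.1785], [-0.22, 0.01, 0.07])
```

View pics/ov2.png

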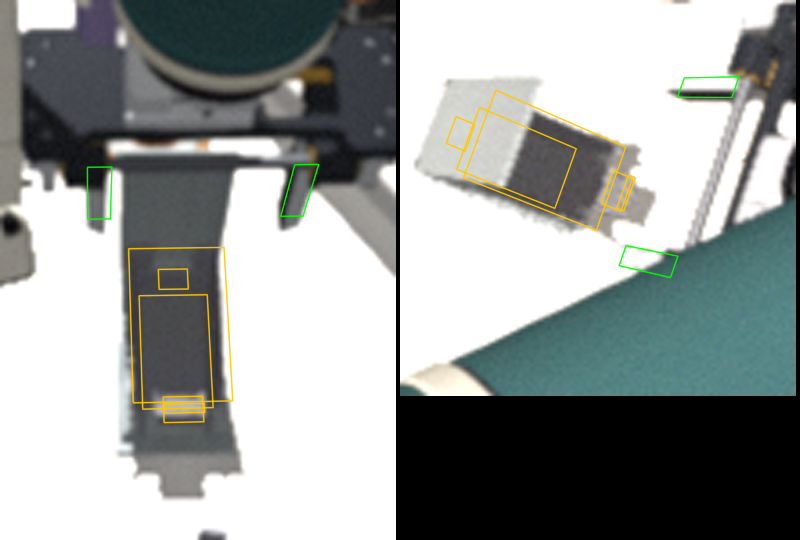

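Call:
{"method": "play_rows", "body": {
  "grip": [1,1,1,1,1,1,1,1,1,1],
  "slide": [
    [-0.0015,0.001,0.03],
    [-0.0015,0.001,0.06],
    [-0.0015,0.001,0.09],
    [-0.0015,0.001,0.11],
    [-0.0015,0.001,0.13],
    [-0.0015,0.001,0.145],
    [-0.0015,0.001,0.16],
    [-0.0015,0.001,0.17],
    [-0.0015,0.001,0.178],
    [-0.0015,0.001,0.178]
  ],
  "rot": [
    [0,0,0],
    [0,0,0],
    [0,0,0],
    [0,0,0],
    [0,0,0],
    [0,0,0],
    [0,0,0],
    [0,0,0],
    [0,0,0],
    [0,0,0]
  ]
}}

```text
clock: 7.95
eef_pos: [585.6, -177.9, 60.4]
ee_rot: [-0.163, 0.777, 0.566, 0.222]
wrist_force: [-0.1, 0.7, 0.5]
width: 94.2
grasp_force: 0.0
```

```bash
python3 - <<'E'
from model import *
print(cur()[2]["joint_pos"],cur()[2]["wrist_force"])
print(rel(ST[0]@[0,0,19]+ST[1],GR))
E
```

```text
[ 0.01680846  0.80541643  0.73492221  1.73387137 -1.09674363  1.30000733
  0.94347078] [-0.1180273   0.70052696  0.52645204]
([-0.0003, -0.0008, 0.0014], [-0.13, 0.03, 0.14])
```

Close with a moderate grip.

Call:
{"method": "play_rows", "body": {
  "grip": [0.8,0.7,0.6,0.5,0.5,0.5,0.5,0.5],
  "slide": [
    [0,0,0],
    [0,0,0],
    [0,0,0],
    [0,0,0],
    [0,0,0],
    [0,0,0],
    [0,0,0],
    [0,0,0]
  ],
  "rot": [
    [0,0,0],
    [0,0,0],
    [0,0,0],
    [0,0,0],
    [0,0,0],
    [0,0,0],
    [0,0,0],
    [0,0,0]
  ],
  "newtons": 15
}}

```text
clock: 8.95
eef_pos: [585.5, -178.3, 60.8]
ee_rot: [-0.162, 0.777, 0.566, 0.222]
wrist_force: [-3.7, -1.9, 5.4]
width: 63.0
grasp_force: 15.0
```

Call:
{"method": "play_rows", "body": {
  "grip": [0.5,0.5,0.5,0.5,0.5,0.5,0.5,0.5,0.5,0.5],
  "slide": [
    [0,0,-0.005],
    [0,0,-0.02],
    [0,0,-0.04],
    [0,0,-0.065],
    [0,0,-0.095],
    [0,0,-0.125],
    [0,0,-0.155],
    [0,0,-0.185],
    [0,0,-0.22],
    [0,0,-0.24]
  ],
  "rot": [
    [0,0,0],
    [0,0,0],
    [0,0,0],
    [0,0,0],
    [0,0,0],
    [0,0,0],
    [0,0,0],
    [0,0,0],
    [0,0,0],
    [0,0,0]
  ]
}}

```text
clock: 10.2
eef_pos: [546.0, -301.0, 266.8]
ee_rot: [-0.161, 0.777, 0.566, 0.223]
wrist_force: [0.5, 0.7, -2.1]
width: 63.5
grasp_force: 15.0
```

```bash
python3 - <<'E'
from model import *
R,p,s=cur(); print(s["joint_pos"],s["wrist_force"],s["width"],p)
# upright over lower tote, yaw as is: tool x azimuth
for az in (72,130,-30,-126.2): print(az,rel((510,-330,250),down(az)),rel((480,-400,300),down(az)))
E
```

```text
[ 0.16386739  0.64911122  0.86966176  1.47354757 -0.89552928  1.65890552
  0.82461457] [ 0.51527892  0.69127408 -2.05931355] 63.48839188150853 [ 545.99236288 -300.9866105   266.7561519 ]
72 ([-0.0417, -0.0253, -0.0062], [0.06, -31.89, 0.1]) ([-0.0796, -0.0323, -0.0888], [0.06, -31.89, 0.1])
130 ([-0.0417, -0.0253, -0.0062], [16.18, -29.06, -56.34]) ([-0.0796, -0.0323, -0.0888], [16.18, -29.06, -56.34])
-30 ([-0.0417, -0.0253, -0.0062], [-28.27, -22.97, 99.15]) ([-0.0796, -0.0323, -0.0888], [-28.27, -22.97, 99.15])
-126.2 ([-0.0417, -0.0253, -0.0062], [44.59, -7.06, -156.0]) ([-0.0796, -0.0323, -0.0888], [44.59, -7.06, -156.0])
```

Call:
{"method": "play_rows", "body": {
  "grip": [0.5,0.5,0.5,0.5,0.5,0.5,0.5,0.5],
  "slide": [
    [-0.01,-0.004,-0.01],
    [-0.02,-0.008,-0.02],
    [-0.03,-0.012,-0.03],
    [-0.04,-0.016,-0.04],
    [-0.05,-0.02,-0.05],
    [-0.06,-0.025,-0.06],
    [-0.07,-0.03,-0.075],
    [-0.08,-0.032,-0.089]
  ],
  "rot": [
    [2,-3.6,-7],
    [4,-7.2,-14],
    [6,-10.8,-21],
    [8,-14.4,-28],
    [10,-18,-35],
    [12,-21.6,-42],
    [14,-25,-49],
    [16.18,-29.06,-56.34]
  ]
}}

```text
clock: 11.2
eef_pos: [480.5, -399.5, 298.1]
ee_rot: [-0.0, 0.42, 0.907, -0.001]
wrist_force: [-0.1, 0.2, -1.8]
width: 63.3
grasp_force: 15.0
```

```bash
python3 - <<'E'
from model import *
R,p,s=cur(); print(s["joint_pos"],s["width"],p,np.rad2deg(np.arctan2(R.as_matrix()[1,0],R.as_matrix()[0,0])))
for az in(130,180,-126.2): print(rel((480,-400,300),down(az)))
E
```

```text
[ 0.02217302  0.46561921  0.88749982  1.51896526 -0.36509399  1.33196105
  1.6475213 ] 63.32100138752968 [ 480.45165499 -399.54080727  298.08346202] 130.28865448197385
([-0.0001, -0.0006, -0.0019], [-0.08, -0.02, 0.29])
([-0.0001, -0.0006, -0.0019], [-0.07, -0.05, -49.71])
([-0.0001, -0.0006, -0.0019], [-0.04, -0.08, -103.51])
```

```bash
python3 - <<'E'
from model import *
for z in(300,60,23,19): print(rel((400,-310,z),down(130)))
E
```

```text
([0.1203, -0.0035, -0.0019], [-0.08, -0.02, 0.29])
([0.1202, -0.0031, 0.2381], [-0.08, -0.02, 0.29])
([0.1202, -0.0031, 0.2751], [-0.08, -0.02, 0.29])
([0.1202, -0.0031, 0.2791], [-0.08, -0.02, 0.29])
```

Call:
{"method": "play_rows", "body": {
  "grip": [0.5,0.5,0.5,0.5,0.5,0.5,0.5,0.5,0.5,0.5,0.5,0.5],
  "slide": [
    [0.04,0,0.01],
    [0.085,-0.003,0.03],
    [0.12,-0.003,0.06],
    [0.12,-0.003,0.1],
    [0.12,-0.003,0.14],
    [0.12,-0.003,0.18],
    [0.12,-0.003,0.21],
    [0.12,-0.003,0.235],
    [0.12,-0.003,0.255],
    [0.12,-0.003,0.267],
    [0.12,-0.003,0.271],
    [0.12,-0.003,0.274]
  ],
  "rot": [
    [0,0,0.3],
    [0,0,0.3],
    [0,0,0.3],
    [0,0,0.3],
    [0,0,0.3],
    [0,0,0.3],
    [0,0,0.3],
    [0,0,0.3],
    [0,0,0.3],
    [0,0,0.3],
    [0,0,0.3],
    [0,0,0.3]
  ]
}}

```text
clock: 12.7
eef_pos: [401.5, -308.7, 24.1]
ee_rot: [-0.001, 0.424, 0.906, 0.0]
wrist_force: [0.3, -0.2, -1.8]
width: 62.8
grasp_force: 15.0
```

Call:
{"method": "play_rows", "body": {
  "grip": [0.5,0.5,0.5,0.5],
  "slide": [
    [0,0,0.001],
    [0,0,0.002],
    [0,0,0.003],
    [0,0,0.004]
  ],
  "rot": [
    [0,0,0],
    [0,0,0],
    [0,0,0],
    [0,0,0]
  ]
}}

```text
clock: 13.2
eef_pos: [401.7, -308.4, 20.4]
ee_rot: [-0.001, 0.424, 0.906, 0.001]
wrist_force: [-2.7, 5.6, 22.4]
width: 63.0
grasp_force: 15.0
```

Call:
{"method": "play_rows", "body": {
  "grip": [0.7,0.85,1,1,1,1],
  "slide": [
    [0,0,-0.001],
    [0,0,-0.001],
    [0,0,-0.001],
    [0,0,-0.001],
    [0,0,-0.001],
    [0,0,-0.001]
  ],
  "rot": [
    [0,0,0],
    [0,0,0],
    [0,0,0],
    [0,0,0],
    [0,0,0],
    [0,0,0]
  ]
}}

```text
clock: 13.95
eef_pos: [401.1, -308.4, 20.7]
ee_rot: [-0.001, 0.424, 0.906, 0.0]
wrist_force: [0.2, 0.0, -0.1]
width: 94.1
grasp_force: 0.0
```

Call:
{"method": "play_rows", "body": {
  "grip": [1,1,1,1,1,1,1,1],
  "slide": [
    [0,0,-0.015],
    [0,0,-0.04],
    [0,0,-0.07],
    [0,0,-0.09],
    [0,0,-0.09],
    [0,0,-0.09],
    [0,0,-0.09],
    [0,0,-0.09]
  ],
  "rot": [
    [0,0,0],
    [0,0,0],
    [0,0,0],
    [0,0,5],
    [0,0,15],
    [0,0,25],
    [0,0,35],
    [0,0,45]
  ]
}}

```text
clock: 14.95
eef_pos: [401.4, -308.6, 111.7]
ee_rot: [-0.001, 0.74, 0.672, 0.0]
wrist_force: [1.1, -0.5, -0.0]
width: 94.0
grasp_force: 0.0
```

Call:
{"method": "play_rows", "body": {
  "grip": [1,1,1,1,1,1,1,1,1,1,1,1],
  "slide": [
    [0,0,0],
    [0,0,0],
    [0,0,0],
    [0,0,0],
    [0,0,0],
    [0,0,0],
    [0,0,0],
    [0,0,0],
    [0,0,0],
    [0,0,0],
    [0,0,0],
    [0,0,0]
  ],
  "rot": [
    [0,0,10],
    [0,0,20],
    [0,0,30],
    [0,0,40],
    [0,0,50],
    [0,0,60],
    [0,0,70],
    [0,0,80],
    [0,0,90],
    [0,0,100],
    [0,0,110],
    [0,0,120]
  ]
}}

```text
clock: 16.45
eef_pos: [401.4, -308.4, 111.6]
ee_rot: [-0.001, 0.952, -0.305, -0.001]
wrist_force: [-0.4, -0.3, 0.2]
width: 94.0
grasp_force: 0.0
```

```bash
python3 - <<'E'
from model import *
R,p,s=cur(); print(s["joint_pos"],s["width"],p,np.rad2deg(np.arctan2(R.as_matrix()[1,0],R.as_matrix()[0,0])))
P={n:viewer.get_image(n) for n in("side","top")}
az0=130
for q,z in(("tote_center",25),("tote_grip",38),("tote_tongue",7)):
  for n in P:
    for u,c in pin(P[n],q)[:1]:
        o,d=ray(P[n],u); print(q,n,round(c,2),np.round(o+d*(z-o[2])/d[2],1))
overlay(P,[(T(401.7,-308.4,0,129.9),W,(0,200,255))],"pics/ov3.png",[("side",250,200,130,130,3),("top",310,180,110,100,3.5)])
E
```

```text
[-0.32324529  0.67891956  1.24129605  2.01652798 -0.76841915  1.02746231
 -0.89260467] 93.99904548502847 [ 401.41342215 -308.44285987  111.63039618] -35.53702827996857
tote_center side 0.73 [ 400.4 -307.9   25. ]
tote_center top 0.6 [ 532.9 -414.9   25. ]
tote_grip side 0.93 [ 402.1 -309.5   38. ]
tote_tongue side 0.65 [ 367.5 -261.2    7. ]
```

View pics/ov3.png

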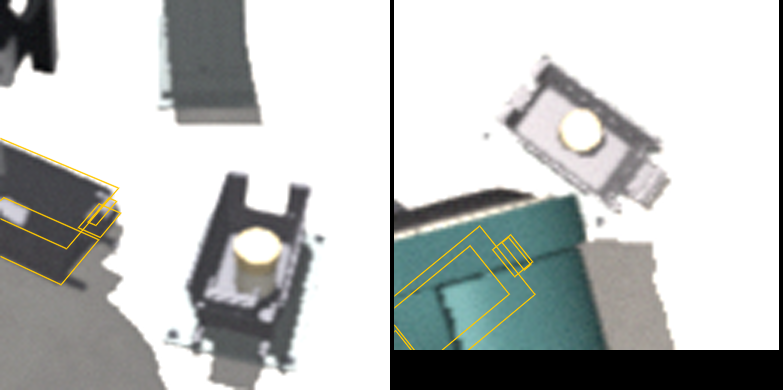

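Call:
{"method": "play_rows", "body": {
  "grip": [1,1,1,1,1,1,1],
  "slide": [
    [0,0,0],
    [0,0,0],
    [0,0,0.02],
    [0,0,0.045],
    [0,0,0.07],
    [0,0,0.085],
    [0,0,0.091]
  ],
  "rot": [
    [0,0,7.5],
    [0,0,14.6],
    [0,0,14.6],
    [0,0,14.6],
    [0,0,14.6],
    [0,0,14.6],
    [0,0,14.6]
  ]
}}

```text
clock: 17.73
eef_pos: [401.0, -308.5, 19.3]
ee_rot: [-0.0, 0.907, -0.421, -0.001]
wrist_force: [-1.3, -0.3, 1.0]
width: 94.0
grasp_force: 0.0
```

Call:
{"method": "play_rows", "body": {
  "grip": [0.8,0.6,0.5,0.5,0.5,0.5,0.5],
  "slide": [
    [0,0,0],
    [0,0,0],
    [0,0,0],
    [0,0,0],
    [0,0,0],
    [0,0,0],
    [0,0,0]
  ],
  "rot": [
    [0,0,0],
    [0,0,0],
    [0,0,0],
    [0,0,0],
    [0,0,0],
    [0,0,0],
    [0,0,0]
  ],
  "newtons": 15
}}

```text
clock: 18.6
eef_pos: [401.4, -308.5, 20.0]
ee_rot: [-0.001, 0.907, -0.421, -0.001]
wrist_force: [-0.6, 2.2, 6.1]
width: 62.8
grasp_force: 14.9
```

```bash
python3 - <<'E'
from model import *
R,p,s=cur(); print(s["joint_pos"],s["width"],p,np.rad2deg(np.arctan2(R.as_matrix()[1,0],R.as_matrix()[0,0])))
E
```

```text
[-0.20383874  0.78723613  1.06197105  2.06210142 -0.93126418  0.88158638
 -1.03322202] 62.77125297575158 [ 401.37692712 -308.52033097   20.03705413] -49.80374870364827
```

Call:
{"method": "play_rows", "body": {
  "grip": [0.5,0.5,0.5,0.5,0.5,0.5,0.5,0.5,0.5,0.5,0.5,0.5],
  "slide": [
    [0,0,-0.01],
    [0,0,-0.035],
    [0,0,-0.07],
    [0,0,-0.11],
    [0,0,-0.14],
    [0,0,-0.16],
    [0,0,-0.16],
    [0,0,-0.16],
    [0,0,-0.16],
    [0,0,-0.16],
    [0,0,-0.16],
    [0,0,-0.16]
  ],
  "rot": [
    [0,0,0],
    [0,0,0],
    [0,0,-8],
    [0,0,-18],
    [0,0,-28],
    [0,0,-38],
    [0,0,-48],
    [0,0,-58],
    [0,0,-68],
    [0,0,-78],
    [0,0,-88],
    [0,0,-98]
  ]
}}

```text
clock: 20.1
eef_pos: [400.9, -308.9, 180.1]
ee_rot: [-0.001, 0.912, 0.411, -0.0]
wrist_force: [0.2, -0.0, -1.0]
width: 63.0
grasp_force: 14.9
```

```bash
python3 - <<'E'
from model import *
R,p,s=cur(); print(s["joint_pos"],s["width"],p,np.rad2deg(np.arctan2(R.as_matrix()[1,0],R.as_matrix()[0,0])))
e=LO[0]@[2.5,0,45]+LO[1]; print(e)
for z in(180,120,97): print(rel((e[0],e[1],z),down(53.8)))
E
```

```text
[-0.16396203  0.33754845  0.91865858  1.95305512 -0.31747302  1.0043198
  0.17707489] 62.961305243609516 [ 400.92595928 -308.85286928  180.12527011] 48.48765421447558
[ 529.07651417 -401.98259922   49.        ]
([0.0152, 0.1577, -0.0002], [-0.12, -0.02, -5.31])
([0.0152, 0.1578, 0.0598], [-0.12, -0.02, -5.31])
([0.0152, 0.1579, 0.0828], [-0.12, -0.02, -5.31])
```

Call:
{"method": "play_rows", "body": {
  "grip": [0.5,0.5,0.5,0.5,0.5,0.5,0.5,0.5],
  "slide": [
    [0.004,0.04,0],
    [0.008,0.08,0],
    [0.012,0.12,0],
    [0.015,0.145,0],
    [0.015,0.158,0.02],
    [0.015,0.158,0.05],
    [0.015,0.158,0.075],
    [0.015,0.158,0.083]
  ],
  "rot": [
    [0,0,-2.5],
    [0,0,-5.3],
    [0,0,-5.3],
    [0,0,-5.3],
    [0,0,-5.3],
    [0,0,-5.3],
    [0,0,-5.3],
    [0,0,-5.3]
  ]
}}

```text
clock: 21.1
eef_pos: [528.2, -402.4, 95.4]
ee_rot: [-0.002, 0.893, 0.45, -0.001]
wrist_force: [0.5, -0.3, -1.6]
width: 63.2
grasp_force: 14.9
```

```bash
python3 - <<'E'
from model import *
R,p,s=cur(); az=np.rad2deg(np.arctan2(R.as_matrix()[1,0],R.as_matrix()[0,0])); print(p,az,s["wrist_force"])
P={n:viewer.get_image(n) for n in("side","top")}
for q in("tote_center","tote_grip","tote_tongue","lower_hood","lower_entry","lower_home"):
  for n in P:
    for u,c in pin(P[n],q)[:1]:
        z={"tote_center":p[2]+5,"tote_grip":p[2]+18,"tote_tongue":p[2]-13,"lower_hood":57}.get(q,49)
        o,d=ray(P[n],u); X=o+d*(z-o[2])/d[2]; print(q,n,round(c,2),np.round(X,1),"in lower",np.round(LO[0].T@(X-LO[1]),1))
e=LO[0]@[2.5,0,45]+LO[1]; print(rel((e[0],e[1],p[2]),down(53.8)))
tt=T(p[0],p[1],p[2]-20,az+180)
overlay(P,[(tt,W,(0,200,255)),(LO,W,(0,255,0))],"pics/ov4.png",[("side",295,230,75,110,4.8),("top",325,185,80,70,4.8)])
E
```

```text
[ 528.21341401 -402.44773872   95.44531063] 53.472397655003476 [ 0.52690527 -0.31384846 -1.63403924]
tote_center side 0.78 [ 527.7 -399.6  100.4] in lower [ 3.6  2.6 96.4]
tote_center top 0.65 [ 597.5 -182.8  100.4] in lower [219.8  74.2  96.4]
tote_grip side 0.51 [ 344.5 -277.2  113.4] in lower [ -5.8 222.7 109.4]
tote_grip top 0.24 [ 716.4 -267.4  113.4] in lower [221.7 -71.6 109.4]
tote_tongue side 0.82 [ 481.6 -447.1   82.4] in lower [-62.   11.7  78.4]
lower_hood side 0.84 [ 491.2 -442.3   57. ] in lower [-52.3   6.7  53. ]
lower_entry side 0.72 [ 531. -405.   49.] in lower [ 1.2 -3.3 45. ]
lower_home side 0.94 [ 520.9 -419.6   49. ] in lower [-16.5  -3.8  45. ]
([0.0006, -0.0004, 0.0011], [-0.11, -0.04, -0.31])
```

View pics/ov4.png

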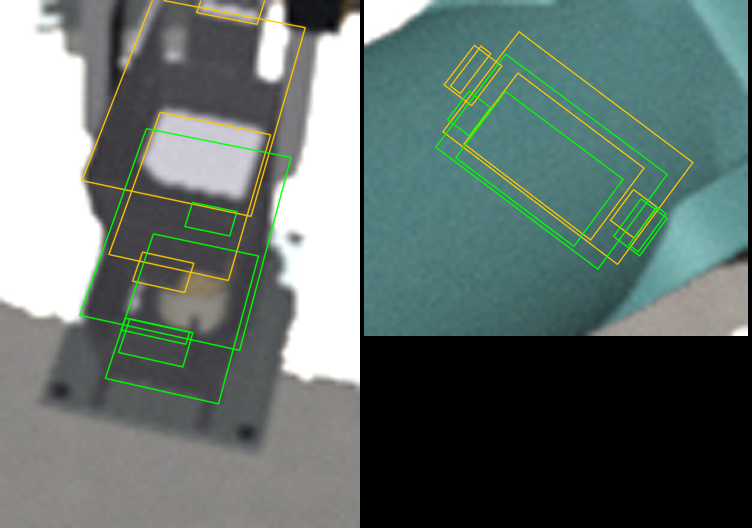

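```bash
python3 - <<'E'
from model import *
from scipy.ndimage import map_coordinates
from scipy.optimize import minimize
P={n:viewer.get_image(n) for n in("side","top")}  # calibration only
G={}
for n in P:
    g=cv2.cvtColor(cv2.imread(f"pics/{n}0.png"),cv2.COLOR_BGR2GRAY).astype(float)
    g=np.minimum(g,170); g=cv2.GaussianBlur(g,(0,0),1.0)
    G[n]=np.hypot(cv2.Sobel(g,-1,1,0),cv2.Sobel(g,-1,0,1))
def seg(a,b): return np.array(a)+np.linspace(0,1,60)[:,None]*(np.array(b,float)-a)
rim=np.vstack([seg([-50,s*31.5,50],[53,s*31.5,50]) for s in(-1,1)]+[seg([53.5,s*20,50],[53.5,s*31,50]) for s in(-1,1)]+[seg([-53.5,s*20,50],[-53.5,s*31,50]) for s in(-1,1)])
plate=np.vstack([seg([-58.5,s*42,0],[58.5,s*42,0]) for s in(-1,1)]+[seg([s*58.5,-42,0],[s*58.5,42,0]) for s in(-1,1)])
def sc(v,pts,views):
    R,t=T(v[0],v[1],4,v[2]); X=pts@R.T+t
    return -sum(np.mean(map_coordinates(G[n],proj(P[n],X)[:,::-1].T,order=1)) for n in views)
for nm,pts in(("rim",rim),("plate",plate)):
    for vs in(("side",),("top",),("side","top")):
        best=min((minimize(sc,[527.6+a,-404+b,53.8+c],(pts,vs),method="Nelder-Mead",options=dict(initial_simplex=np.array([527.6+a,-404+b,53.8+c])+np.array([[0,0,0],[3,0,0],[0,3,0],[0,0,2.]]))) for a in(-3,3) for b in(-3,3) for c in (-1,1)),key=lambda o:o.fun)
        d=LO[0].T@(np.array([best.x[0],best.x[1],4])-LO[1])
        print(nm,vs,np.round(best.x,2),round(best.fun,1),"was",round(sc([527.6,-404,53.8],pts,vs),1),"shift in lower frame",np.round(d[:2],1))
E
```

```text
rim ('side',) [ 525.95 -405.49   53.63] -184.7 was -174.1 shift in lower frame [-2.2  0.5]
rim ('top',) [ 525.81 -402.69   55.32] -153.9 was -145.3 shift in lower frame [0.  2.2]
rim ('side', 'top') [ 525.99 -404.53   54.19] -328.5 was -319.4 shift in lower frame [-1.4  1. ]
plate ('side',) [ 532.52 -393.32   50.58] -126.1 was -111.7 shift in lower frame [11.5  2.3]
plate ('top',) [ 526.2  -400.92   54.15] -107.2 was -95.1 shift in lower frame [1.7 3. ]
plate ('side', 'top') [ 522.73 -405.93   52.26] -222.9 was -206.8 shift in lower frame [-4.4  2.8]
```

Call:
{"method": "play_rows", "body": {
  "grip": [0.5,0.5,0.5,0.5,0.5,0.5,0.5,0.5,0.5],
  "slide": [
    [0,0,0.004],
    [0,0,0.008],
    [0,0,0.011],
    [0,0,0.013],
    [0,0,0.015],
    [0,0,0.017],
    [0,0,0.019],
    [0,0,0.02],
    [0,0,0.021]
  ],
  "rot": [
    [0,0,-0.5],
    [0,0,-0.5],
    [0,0,-0.5],
    [0,0,-0.5],
    [0,0,-0.5],
    [0,0,-0.5],
    [0,0,-0.5],
    [0,0,-0.5],
    [0,0,-0.5]
  ]
}}

```text
clock: 23.02
eef_pos: [529.0, -402.7, 75.4]
ee_rot: [-0.001, 0.891, 0.454, -0.0]
wrist_force: [-0.4, 0.2, -2.2]
width: 62.9
grasp_force: 14.9
```

Call:
{"method": "play_rows", "body": {
  "grip": [0.5,0.5,0.5,0.5,0.5,0.5,0.5],
  "slide": [
    [0,0,0.0015],
    [0,0,0.003],
    [0,0,0.0045],
    [0,0,0.0055],
    [0,0,0.0065],
    [0,0,0.007],
    [0,0,0.007]
  ],
  "rot": [
    [0,0,0],
    [0,0,0],
    [0,0,0],
    [0,0,0],
    [0,0,0],
    [0,0,0],
    [0,0,0]
  ]
}}

```text
clock: 23.9
eef_pos: [529.0, -402.7, 68.9]
ee_rot: [-0.001, 0.891, 0.454, -0.0]
wrist_force: [-2.6, 2.5, 6.0]
width: 62.9
grasp_force: 14.9
```

Call:
{"method": "play_rows", "body": {
  "grip": [0.5,0.5,0.5,0.5,0.5,0.5,0.5,0.5],
  "slide": [
    [0,0,-0.0005],
    [-0.001,0,-0.0005],
    [-0.002,0,-0.0005],
    [-0.003,0,-0.0005],
    [-0.004,0,-0.0005],
    [-0.005,0,-0.0005],
    [-0.006,0,-0.0005],
    [-0.007,0,-0.0005]
  ],
  "rot": [
    [0,0,0],
    [0,0,0],
    [0,0,0],
    [0,0,0],
    [0,0,0],
    [0,0,0],
    [0,0,0],
    [0,0,0]
  ]
}}

```text
clock: 24.9
eef_pos: [525.3, -407.9, 69.0]
ee_rot: [-0.001, 0.891, 0.454, 0.0]
wrist_force: [3.6, 5.7, 4.7]
width: 63.1
grasp_force: 14.9
```

```bash
python3 - <<'E'
from model import *
R,p,s=cur(); L=T(526.6,-404.2,4,54); print("tote in lower",L[0].T@(p-[0,0,20]-L[1]),"force tool",R.inv().apply(s["wrist_force"]),s["ft_torque"])
E
```

```text
tote in lower [-3.75445079 -1.11766896 44.97484023] force tool [ 6.73192721 -0.44502254 -4.71568057] [ 1.46845233 -0.77182199 -0.02833862]
```

Call:
{"method": "play_rows", "body": {
  "grip": [0.5,0.5,0.5],
  "slide": [
    [-0.0007,0,0],
    [-0.0014,0,0],
    [-0.002,0,0]
  ],
  "rot": [
    [0,0,0],
    [0,0,0],
    [0,0,0]
  ]
}}

```text
clock: 25.28
eef_pos: [525.0, -408.2, 69.0]
ee_rot: [-0.002, 0.891, 0.455, 0.001]
wrist_force: [5.1, 13.3, 7.7]
width: 63.1
grasp_force: 15.0
```

```bash
python3 - <<'E'
from model import *
R,p,s=cur(); L=T(526.6,-404.2,4,54); print("tote in lower",L[0].T@(p-[0,0,20]-L[1]),"force tool",R.inv().apply(s["wrist_force"]),s["ft_torque"])
E
```

```text
tote in lower [-4.17010779 -1.07458911 44.98289396] force tool [13.83302365 -3.69309811 -7.68740729] [ 2.87605688 -1.16529371 -0.00871337]
```

```bash
python3 - <<'E'
from model import *
R,p,s=cur(); az=np.rad2deg(np.arctan2(R.as_matrix()[1,0],R.as_matrix()[0,0]))
P={n:viewer.get_image(n) for n in("side","top")}
x,y,w,h,S=300,235,70,95,5.6
im=P["side"]["img"][y:y+h,x:x+w,::-1]
im=(255*np.clip(im/130.,0,1)**0.6).astype(np.uint8)
a=cv2.resize(im,None,fx=S,fy=S,interpolation=cv2.INTER_CUBIC); b=a.copy()
parts=[W[0],W[2],W[3],box(-62,-42,-12.5,12.5,50)]
draw(b,P["side"],T(526.6,-404.2,4,54),np.array([x,y]),S,[W[2],W[3],W[0]],(0,255,0))
draw(b,P["side"],T(p[0],p[1],49,az+180),np.array([x,y]),S,[W[0],W[1],W[4]],(0,200,255))
cv2.imwrite("pics/fin.png",np.hstack([a,b]))
for q,z in(("tote_center",74),("tote_tongue",56),("tote_grip",87),("lower_hood",57),("lower_home",49)):
    for n in P:
        for u,c in pin(P[n],q)[:1]:
            o,d=ray(P[n],u); X=o+d*(z-o[2])/d[2]; L=T(526.6,-404.2,4,54); print(q,n,round(c,2),"in lower",np.round(L[0].T@(X-L[1]),1))
E
```

```text
tote_center side 0.91 in lower [-2.5  5.5 70. ]
tote_tongue side 0.74 in lower [-63.3   5.1  52. ]
tote_grip side 0.88 in lower [-1.7 -0.4 83. ]
lower_hood side 0.78 in lower [-64.    5.6  53. ]
lower_home side 0.57 in lower [-14.5  -6.3  45. ]
```

View pics/fin.png

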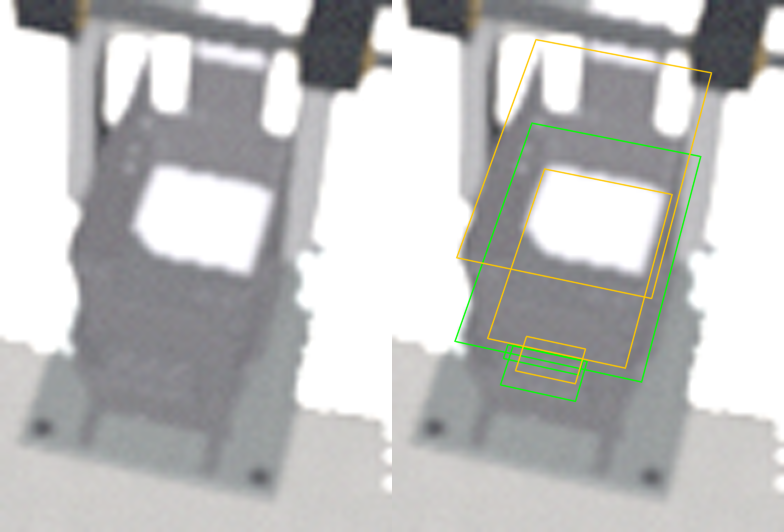

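Call:
{"method": "play_rows", "body": {
  "grip": [0.5,0.5,0.5,0.5,0.5,0.5],
  "slide": [
    [0.001,0,-0.0005],
    [0.002,0,-0.0005],
    [0.002,-0.001,-0.0005],
    [0.002,-0.002,-0.0005],
    [0.002,-0.003,-0.0005],
    [0.002,-0.003,-0.0005]
  ],
  "rot": [
    [0,0,0],
    [0,0,0],
    [0,0,0],
    [0,0,0],
    [0,0,0],
    [0,0,0]
  ]
}}

```text
clock: 26.62
eef_pos: [523.2, -406.8, 69.6]
ee_rot: [-0.0, 0.891, 0.454, 0.0]
wrist_force: [6.6, 0.9, -1.3]
width: 63.0
grasp_force: 14.9
```

```bash
cat > st.py <<'E'
from model import *
R,p,s=cur(); L=T(526.6,-404.2,4,54); print("tote in lower",np.round(L[0].T@(p-[0,0,20]-L[1]),2),"force tool",np.round(R.inv().apply(s["wrist_force"]),1),np.round(R.inv().apply(s["ft_torque"]),2),s["clock"],np.round(R.as_matrix()[:,2],4))
E
python3 st.py
```

```text
tote in lower [-4.07  1.25 45.57] force tool [4.6 4.8 1.3] [-1.45  1.06 -0.33] 26.625 [ 0.e+00  8.e-04 -1.e+00]
```

Call:
{"method": "play_rows", "body": {
  "grip": [0.5,0.5,0.5,0.5,0.5,0.5],
  "slide": [
    [0,0.0015,0],
    [0,0.003,0],
    [0,0.0045,0],
    [0,0.005,0],
    [0,0.006,0],
    [0,0.006,0]
  ],
  "rot": [
    [0,0,0],
    [0,0,0],
    [0,0,0],
    [0,0,0],
    [0,0,0],
    [0,0,0]
  ]
}}

```text
clock: 27.38
eef_pos: [526.8, -409.3, 69.1]
ee_rot: [-0.002, 0.891, 0.454, -0.0]
wrist_force: [0.4, 6.9, 4.3]
width: 62.8
grasp_force: 15.0
```

```bash
python3 st.py
```

```text
tote in lower [-4.02 -3.14 45.06] force tool [ 5.8 -3.7 -4.2] [1.2  1.21 0.16] 27.375 [-0.0025  0.0035 -1.    ]
```

Call:
{"method": "play_rows", "body": {
  "grip": [0.5,0.5,0.5,0.5,0.5,0.5,0.5],
  "slide": [
    [0,-0.0015,0],
    [0,-0.003,-0.0005],
    [0,-0.003,-0.0015],
    [0,-0.003,-0.0025],
    [0,-0.003,-0.0035],
    [0,-0.003,-0.0045],
    [0,-0.003,-0.0045]
  ],
  "rot": [
    [0,0,0],
    [0,0,0],
    [0,0,0],
    [0,0,0],
    [0,0,0],
    [0,0,0],
    [0,0,0]
  ]
}}

```text
clock: 28.25
eef_pos: [524.4, -408.7, 73.8]
ee_rot: [-0.001, 0.891, 0.454, -0.001]
wrist_force: [-1.6, -0.5, -5.5]
width: 63.3
grasp_force: 15.0
```

```bash
python3 st.py
```

```text
tote in lower [-4.97 -0.83 49.83] force tool [-1.3 -1.   5.5] [ 0.3  -0.39  0.04] 28.25 [-0.0019  0.0014 -1.    ]
```

Call:
{"method": "play_rows", "body": {
  "grip": [0.5,0.5,0.5,0.5,0.5,0.5,0.5,0.5],
  "slide": [
    [0,0,0.0015],
    [0,0,0.003],
    [0,0,0.0045],
    [0,0,0.005],
    [-0.0005,0,0.005],
    [-0.001,0,0.005],
    [-0.0015,0,0.005],
    [-0.0015,0,0.005]
  ],
  "rot": [
    [0,0,0],
    [0,0,0],
    [0,0,0],
    [0,0,0],
    [0,0,0],
    [0,0,0],
    [0,0,0],
    [0,0,0]
  ]
}}

```text
clock: 29.25
eef_pos: [525.2, -408.5, 69.2]
ee_rot: [-0.001, 0.891, 0.454, 0.001]
wrist_force: [5.0, 7.9, 6.5]
width: 62.7
grasp_force: 15.0
```

```bash
python3 st.py
```

```text
tote in lower [-4.34 -1.4  45.21] force tool [ 9.4 -0.6 -6.5] [0.22 1.85 0.03] 29.25 [ 1.0e-04  2.9e-03 -1.0e+00]
```

Call:
{"method": "play_rows", "body": {
  "grip": [0.5,0.58,0.7,0.85,1,1,1],
  "slide": [
    [0.0008,0,-0.0005],
    [0.0008,0,-0.0005],
    [0.0008,0,-0.0005],
    [0.0008,0,-0.0005],
    [0.0008,0,-0.0005],
    [0.0008,0,-0.0005],
    [0.0008,0,-0.0005]
  ],
  "rot": [
    [0,0,0],
    [0,0,0],
    [0,0,0],
    [0,0,0],
    [0,0,0],
    [0,0,0],
    [0,0,0]
  ]
}}

```text
clock: 30.12
eef_pos: [524.4, -409.0, 69.4]
ee_rot: [-0.001, 0.891, 0.454, -0.0]
wrist_force: [-0.1, 0.0, -0.1]
width: 93.8
grasp_force: 0.0
```

Call:
{"method": "play_rows", "body": {
  "grip": [1,1,1,1,1,1,1,1,1,1],
  "slide": [
    [0,0,-0.01],
    [0,0,-0.03],
    [0,0,-0.06],
    [0,0,-0.1],
    [0,0,-0.14],
    [0,0,-0.18],
    [0,0.05,-0.22],
    [0,0.1,-0.25],
    [0,0.1,-0.3],
    [0,0.1,-0.35]
  ],
  "rot": [
    [0,0,0],
    [0,0,0],
    [0,0,0],
    [0,0,0],
    [0,0,0],
    [0,0,0],
    [0,0,0],
    [0,0,0],
    [0,0,0],
    [0,0,0]
  ]
}}

```text
clock: 31.38
eef_pos: [605.3, -468.4, 422.0]
ee_rot: [-0.001, 0.891, 0.454, -0.001]
wrist_force: [-0.3, -0.2, 0.6]
width: 93.9
grasp_force: 0.0
```

Call:
{"method": "play_rows", "body": {
  "grip": [1,1,1,1,1,1,1],
  "slide": [
    [0.03,-0.04,0],
    [0.06,-0.08,0],
    [0.09,-0.12,0],
    [0.12,-0.17,0],
    [0.15,-0.22,0],
    [0.18,-0.26,0],
    [0.18,-0.26,0]
  ],
  "rot": [
    [0,0,0],
    [0,0,0],
    [0,0,0],
    [0,0,0],
    [0,0,0],
    [0,0,0],
    [0,0,0]
  ]
}}

```text
clock: 32.25
eef_pos: [500.9, -166.5, 421.4]
ee_rot: [-0.002, 0.89, 0.456, 0.001]
wrist_force: [0.1, -0.0, 0.2]
width: 93.9
grasp_force: 0.0
```

```bash
python3 - <<'E'
from model import *
from scipy.ndimage import map_coordinates
from scipy.optimize import minimize
P={n:viewer.get_image(n) for n in("side","top")}; G={}
L=T(526.6,-404.2,4,54)
for q,z in(("tote_center",74),("tote_tongue",56),("tote_grip",87),("lower_hood",57),("lower_home",49),("jar_small_center",21),("vial_center",45),("timer_center",32)):
    for n in P:
        for u,c in pin(P[n],q)[:1]:
            o,d=ray(P[n],u); X=o+d*(z-o[2])/d[2]; print(q,n,round(c,2),np.round(X,1),"in lower",np.round(L[0].T@(X-L[1]),1))
for n in P:
    g=cv2.cvtColor(P[n]["img"][:,:,::-1].copy(),cv2.COLOR_BGR2GRAY).astype(float)
    cv2.imwrite(f"pics/last_{n}.png",P[n]["img"][:,:,::-1])
    g=cv2.GaussianBlur(np.minimum(g,170),(0,0),1.0); G[n]=np.hypot(cv2.Sobel(g,-1,1,0),cv2.Sobel(g,-1,0,1))
seg=lambda a,b: np.array(a)+np.linspace(0,1,60)[:,None]*(np.array(b,float)-a)
rim=np.vstack([seg([-50,s*31.5,50],[53,s*31.5,50]) for s in(-1,1)]+[seg([53.5,s*20,50],[53.5,s*31,50]) for s in(-1,1)]+[seg([-53.5,s*20,50],[-53.5,s*31,50]) for s in(-1,1)])
def sc(v,vs):
    R,t=T(v[0],v[1],v[3],v[2]); X=rim@R.T+t
    return -sum(np.mean(map_coordinates(G[n],proj(P[n],X)[:,::-1].T,order=1)) for n in vs)
for vs in(("side",),("top",),("side","top")):
  for fz in (True,False):
    f=(lambda v:sc([*v[:3],49],vs)) if fz else (lambda v:sc(v,vs))
    if not fz and len(vs)<2: continue
    b=min((minimize(f,[523+a,-408+c,234+e]+([] if fz else [49+5*(a>0)]),method="Nelder-Mead",options=dict(maxiter=800)) for a in(-3,3) for c in(-3,3) for e in(-1,1)),key=lambda o:o.fun)
    print(vs,np.round(b.x,1),round(b.fun,1),"in lower",np.round(L[0].T@(np.array([b.x[0],b.x[1],4])-L[1]),1)[:2])
E
```

```text
tote_center side 0.79 [ 525.5 -400.    74. ] in lower [ 2.8  3.4 70. ]
tote_center top 0.64 [ 523.7 -411.5   74. ] in lower [-7.6 -1.9 70. ]
tote_tongue side 0.92 [ 482.5 -455.2   56. ] in lower [-67.2   5.7  52. ]
tote_tongue top 0.96 [ 487.5 -453.1   56. ] in lower [-62.5   2.9  52. ]
tote_grip side 0.98 [ 524.2 -404.    87. ] in lower [-1.3  2.  83. ]
tote_grip top 0.63 [ 526.5 -408.3   87. ] in lower [-3.4 -2.4 83. ]
lower_hood side 0.62 [ 490.2 -453.1   57. ] in lower [-61.    0.7  53. ]
lower_hood top 0.82 [ 487.3 -444.1   57. ] in lower [-55.4   8.3  53. ]
lower_home side 0.8 [ 525.5 -410.1   49. ] in lower [-5.4 -2.6 45. ]
lower_home top 0.95 [ 522.8 -415.6   49. ] in lower [-11.5  -3.6  45. ]
jar_small_center side 0.73 [ 671.7 -374.7   21. ] in lower [ 109.2 -100.    17. ]
jar_small_center top 0.66 [ 677.3 -376.3   21. ] in lower [ 111.1 -105.5   17. ]
vial_center side 0.61 [ 744.9 -262.    45. ] in lower [243.4 -93.   41. ]
vial_center top 0.57 [ 732.6 -270.7   45. ] in lower [229.1 -88.2  41. ]
timer_center side 0.79 [ 355.6 -185.9   32. ] in lower [ 76.1 266.6  28. ]
timer_center top 0.49 [ 359.4 -175.6   32. ] in lower [ 86.6 269.6  28. ]
('side',) [ 523.3 -394.7  255.7] -143.9 in lower [5.7 8.3]
('top',) [ 516.3 -403.5  216.4] -113.9 in lower [-5.5  8.8]
('side', 'top') [ 522.3 -393.3  252.9] -221.3 in lower [6.3 9.9]
('side', 'top') [ 515.6 -407.3  246.    55. ] -215.4 in lower [-8.9  7. ]
```

```bash
python3 - <<'E'
from model import *
from scipy.ndimage import map_coordinates
P={n:viewer.get_image(n) for n in("side","top")}
seg=lambda a,b: np.array(a)+np.linspace(0,1,60)[:,None]*(np.array(b,float)-a)
rim=np.vstack([seg([-50,s*31.5,50],[53,s*31.5,50]) for s in(-1,1)]+[seg([53.5,s*20,50],[53.5,s*31,50]) for s in(-1,1)]+[seg([-53.5,s*20,50],[-53.5,s*31,50]) for s in(-1,1)])
L=T(526.6,-404.2,4,54)
def grads(tag):
    G={}
    for n in P:
        g=cv2.imread(f"pics/{n}{tag}.png" if tag=="0" else f"pics/last_{n}.png",0).astype(float)
        g=cv2.GaussianBlur(np.minimum(g,170),(0,0),1.); G[n]=np.hypot(cv2.Sobel(g,-1,1,0),cv2.Sobel(g,-1,0,1))
    return G
for tag,z,y0 in(("0",0,0),("1",45,180)):
    G=grads(tag)
    for vs in(("side",),("top",),("side","top")):
        res=[]
        for dy in np.arange(-6,6.1,.5):
            for dx in np.arange(-14,8.1,.5):
                for a in(-2,-1,0,1,2):
                    R=L[0]@Ro.from_euler("z",y0+a,degrees=True).as_matrix(); t=L[0]@[dx,dy,z]+L[1]
                    X=rim@R.T+t
                    res.append((sum(np.mean(map_coordinates(G[n],proj(P[n],X)[:,::-1].T,order=1)) for n in vs),dx,dy,a))
        res.sort(reverse=True); top=np.array(res[:12]); print(tag,vs,np.round(res[0],1),"mean",np.round(top.mean(0),1))
E
```

```text
0 ('side',) [185.   -1.5   0.    0. ] mean [184.4  -1.5  -0.2  -0.5]
0 ('top',) [154.    1.    1.5   1. ] mean [153.6   0.8   1.5   1.4]
0 ('side', 'top') [329.3  -0.5   0.5   0. ] mean [ 3.283e+02 -5.000e-01  3.000e-01  4.000e-01]
1 ('side',) [128.9   1.   -2.5   2. ] mean [127.7   0.7  -2.6   1.7]
1 ('top',) [107.9   2.    1.5   0. ] mean [107.7   1.8   1.6   0.2]
1 ('side', 'top') [217.3   1.   -2.    1. ] mean [216.6   1.   -1.8   1.2]
```

```bash
python3 - <<'E'
from model import *
from scipy.ndimage import map_coordinates
P={n:viewer.get_image(n) for n in("side","top")}
L=T(526.6,-404.2,4,54)
def prof(img,n,y,z,xs):
    X=np.column_stack([xs,np.full(len(xs),y),np.full(len(xs),z)])@L[0].T+L[1]
    return map_coordinates(img.astype(float),proj(P[n],X)[:,::-1].T,order=1).astype(int)
for n in P:
    b=cv2.imread(f"pics/last_{n}.png",0); a=cv2.imread(f"pics/{n}0.png",0)
    xs=np.arange(30,86,2.)
    print(n,"x",xs[0],xs[-1])
    for y in(0,-6,6): print(" hood z104.5 y",y,prof(b,n,y,104.5,xs))
    for y in(-26,26): print(" rimfront z95 y",y,prof(b,n,y,95,xs))
    for y in(-26,26): print(" REF lower rear rim z50 y",y,prof(a,n,y,50,xs))
    xs=np.arange(-84,-29,2.)
    print(" near end x",xs[0],xs[-1])
    for y in(-26,26): print(" rimrear z95 y",y,prof(b,n,y,95,xs))
    for y in(0,): print(" lower hood z59.5 now/ref",prof(b,n,y,59.5,xs),prof(a,n,y,59.5,xs))
    ys=np.arange(-50,51,4)
    for x in (-20,20):
        X=np.column_stack([np.full(len(ys),x),ys,np.full(len(ys),95)])@L[0].T+L[1]; print(" across x",x,map_coordinates(b.astype(float),proj(P[n],X)[:,::-1].T,order=1).astype(int))
E
```

```text
side x 30.0 84.0
 hood z104.5 y 0 [ 45  50  61  90 113 128 112  86  57  47  51  65  89 109 128 148 176 213
 229 239 240 240 240 240 240 240 239 239]
 hood z104.5 y -6 [ 46  51  68  91 116 121 112  90  67  54  59  71  86 109 124 141 173 205
 233 237 239 239 239 239 239 239 239 239]
 hood z104.5 y 6 [ 47  50  70  94 117 118 106  83  62  49  48  63  84 108 122 140 168 202
 229 237 240 241 241 240 240 240 239 239]
 rimfront z95 y -26 [219 222 223 228 227 225 224 226 230 233 237 239 239 240 240 240 240 240
 240 240 240 239 238 238 238 238 238 238]
 rimfront z95 y 26 [ 48  64  79  94 114 141 167 190 205 195 174 132 106  88  88  89  90  89
  85  81  72  66  63  60  58  58  57  56]
 REF lower rear rim z50 y -26 [ 51  53  55  54  53  54  54  52  52  54  60  81 109 149 184 213 230 233
 233 233 232 231 231 232 233 233 233 233]
 REF lower rear rim z50 y 26 [ 39  42  41  38  42  44  44  42  44  48  61  86 117 152 186 216 230 235
 237 237 237 236 236 236 236 235 235 234]
 near end x -84.0 -30.0
 rimrear z95 y -26 [ 44  44  44  43  44  44  44  43  42  42  48  65 100 128 134 130 124 124
 126 124 122
[... 1718 characters left out ...]
 214 186 164 147 127 103  87
  79  77  73  73  73  73  73  76  74  73]
 rimrear z95 y 26 [235 236 237 237 236 235 231 200 158 116 107 107 119 136 145 132 106  99
  93  90  88  87  91 104 110  96  79  67]
 lower hood z59.5 now/ref [235 235 236 236 236 234 211 165 118 107 111 115 134 144 138 121 109 107
  98  92 101 111 129 143 149 150 150 150] [212 213 214 213 213 210 184 141 102  90  94 100 114 122 122 121 123 124
 117  99  79  76  78  75  74  75  92 111]
 across x -20 [236 235 235 235 226 129  76  77  70 112 147 148 149 150 151 150 117  67
  62  59  57  57  61  77  79  78]
 across x 20 [236 236 234 233 222 130  71  75  75 118 153 149 153 153 153 156 155 156
 154 122  63  53  60  77  83  81]
```

```bash
python3 - <<'E'
from model import *
from scipy.ndimage import map_coordinates
P={n:viewer.get_image(n) for n in("side","top")}
L=T(526.6,-404.2,4,54)
def prof(img,n,y,z,xs):
    X=np.column_stack([xs,np.full(len(xs),y),np.full(len(xs),z)])@L[0].T+L[1]
    return map_coordinates(img.astype(float),proj(P[n],X)[:,::-1].T,order=1)
xs=np.arange(-60,60,2.)
for n in P:
    b=cv2.imread(f"pics/last_{n}.png",0); a=cv2.imread(f"pics/{n}0.png",0)
    for lab,im,z in(("REF floor",a,3),("NOW floor",b,48)):
        for y in(-17,17): print(n,lab,y,prof(im,n,y,z,xs).astype(int).tolist())
E
```

```text
side REF floor -17 [59, 53, 50, 54, 61, 63, 68, 67, 60, 50, 42, 39, 39, 39, 39, 46, 69, 109, 124, 127, 125, 116, 84, 70, 61, 47, 39, 41, 45, 50, 56, 65, 77, 88, 98, 105, 108, 109, 111, 115, 119, 120, 117, 115, 115, 119, 121, 122, 123, 120, 108, 86, 62, 48, 43, 43, 43, 44, 44, 44]
side REF floor 17 [112, 125, 135, 133, 109, 69, 54, 53, 52, 49, 42, 39, 40, 39, 40, 41, 42, 42, 41, 46, 71, 101, 117, 122, 127, 127, 126, 126, 126, 127, 127, 128, 127, 128, 127, 127, 127, 126, 124, 124, 118, 114, 111, 121, 139, 162, 175, 178, 175, 162, 139, 111, 81, 61, 47, 44, 44, 43, 42, 44]
side NOW floor -17 [41, 41, 42, 42, 43, 44, 43, 42, 42, 43, 44, 44, 44, 44, 45, 45, 43, 42, 44, 49, 77, 111, 136, 140, 137, 136, 136, 138, 138, 137, 136, 137, 136, 135, 135, 137, 135, 135, 136, 137, 135, 135, 136, 135, 135, 134, 128, 109, 83, 56, 48, 46, 48, 48, 47, 47, 48, 48, 48, 46]
side NOW floor 17 [43, 42, 43, 43, 43, 43, 41, 40, 41, 43, 43, 43, 44, 44, 54, 66, 69, 52, 44, 42, 42, 42, 45, 43, 42, 41, 43, 53, 75, 104, 125, 132, 134, 136, 137, 136, 136, 136, 136, 135, 135, 132, 123, 105, 71, 52, 43, 43, 44, 46, 46,
[... 532 characters left out ...]
2, 130, 129, 130, 133, 132, 132, 131, 132, 131, 131, 132, 132, 132, 130, 119, 95, 66, 49, 43, 50, 71, 103, 125, 137]
top NOW floor -17 [122, 118, 102, 94, 97, 95, 88, 87, 97, 117, 139, 147, 148, 148, 147, 147, 147, 148, 148, 149, 149, 147, 148, 149, 150, 149, 149, 148, 149, 148, 149, 149, 150, 150, 150, 151, 151, 150, 152, 154, 152, 151, 150, 152, 152, 151, 150, 140, 109, 73, 52, 51, 61, 94, 134, 144, 127, 117, 123, 138]
top NOW floor 17 [138, 108, 87, 84, 90, 87, 85, 83, 95, 115, 115, 98, 74, 67, 64, 64, 64, 64, 62, 62, 62, 62, 62, 63, 63, 63, 65, 72, 94, 122, 131, 134, 141, 142, 147, 149, 153, 152, 154, 152, 151, 145, 126, 92, 69, 64, 63, 61, 56, 51, 51, 52, 53, 54, 54, 55, 59, 61, 63, 65]
```

```bash
python3 -c "
from bench import r,order
print(r.observe()['clock']); print(order.job_done())"
```

```text
33.45
the job is handed in; nothing more can be done
None
```

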